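Grade the brown mushrooms into their punnets

TASK

Grade the four loose brown-capped mushrooms on the packing table by cap size: the largest goes into the black punnet, the second largest into the blue one, the third into the white one and the smallest into the cardboard-brown one, each standing upright on the middle of the pale green pad in the punnet's free half. They bruise, so set each one down gently and never drop it. Leave the yellow and the grey mushroom where they stand.

Things in the scene. Friction and masses are not known exactly. Their poses are not given: they have to be found in the camera images.
- brown_largest: the largest of the four loose brown-capped mushrooms, about 58 g, standing on the table on its cream stem (diameter 36 mm, 34 mm tall); firm brown cap 60 mm across with an upright rim from 34 to 44 mm above the foot, then a dome up to 61 mm. Round about its z axis. Origin: centre of the stem's foot; z up through the cap.
- brown_second: the second largest of the four loose brown-capped mushrooms, about 38 g, standing on the table on its cream stem (diameter 32 mm, 31 mm tall); firm brown cap 51 mm across with an upright rim from 31 to 41 mm above the foot, then a dome up to 54 mm. Round about its z axis. Origin: centre of the stem's foot; z up through the cap.
- brown_third: the third largest of the four loose brown-capped mushrooms, about 23 g, standing on the table on its cream stem (diameter 27 mm, 28 mm tall); firm brown cap 42 mm across with an upright rim from 28 to 38 mm above the foot, then a dome up to 47 mm. Round about its z axis. Origin: centre of the stem's foot; z up through the cap.
- brown_smallest: the smallest of the four loose brown-capped mushrooms, about 13 g, standing on the table on its cream stem (diameter 22 mm, 25 mm tall); firm brown cap 33 mm across with an upright rim from 25 to 35 mm above the foot, then a dome up to 40 mm. Round about its z axis. Origin: centre of the stem's foot; z up through the cap.
- punnet_black: black fixed tray, outside 150 x 108 mm (x, y), floor 3 mm, walls 14 mm high. Low cross wall at x 36 to 38 mm: beyond it fixed brown mushrooms (caps 60 mm, up to 65 mm high); this side (inside x -38 to 36, y -52 to 52) is free, with a pale green round pad, 44 mm wide, flat on the floor. Origin: at table level under the pad's centre, 3 mm below where a stem rests; x points to the packed part.
- punnet_blue: blue fixed tray, outside 150 x 108 mm (x, y), floor 3 mm, walls 14 mm high. Low cross wall at x 36 to 38 mm: beyond it fixed brown mushrooms (caps 51 mm, up to 65 mm high); this side (inside x -38 to 36, y -52 to 52) is free, with a pale green round pad, 44 mm wide, flat on the floor. Origin: at table level under the pad's centre, 3 mm below where a stem rests; x points to the packed part.
- punnet_white: white fixed tray, outside 150 x 108 mm (x, y), floor 3 mm, walls 14 mm high. Low cross wall at x 36 to 38 mm: beyond it fixed brown mushrooms (caps 42 mm, up to 65 mm high); this side (inside x -38 to 36, y -52 to 52) is free, with a pale green round pad, 44 mm wide, flat on the floor. Origin: at table level under the pad's centre, 3 mm below where a stem rests; x points to the packed part.
- punnet_card: cardboard-brown fixed tray, outside 150 x 108 mm (x, y), floor 3 mm, walls 14 mm high. Low cross wall at x 36 to 38 mm: beyond it fixed brown mushrooms (caps 33 mm, up to 65 mm high); this side (inside x -38 to 36, y -52 to 52) is free, with a pale green round pad, 44 mm wide, flat on the floor. Origin: at table level under the pad's centre, 3 mm below where a stem rests; x points to the packed part.
- yellow_mushroom: loose yellow-capped mushroom with a cream stem, standing among the brown ones, cap 46 mm across, flat-topped, 46 mm tall; to be left alone. Origin: centre of the stem's foot, z up.
- grey_mushroom: loose grey-capped mushroom with a cream stem, standing among the brown ones, cap 56 mm across, flat-topped, 48 mm tall; to be left alone. Origin: centre of the stem's foot, z up.
There are look-alikes about, which are no part of the job. Leave any purple or turquoise look-alike of the brown_third alone. What is shaped like the brown_largest but pink is not meant.

How it is judged:
By the outcome, as a careful person would: the job done as asked, in the order asked, and still so for the second after the job is handed in, with the robot touching nothing.
It also fails if it takes over 115 s, if anything falls off the work surface, if the arm or the gripper's body presses on something with over 40 N, if the wrist force passes 120 N, or if a joint passes its speed limit or range.

ROBOT

A 6-joint arm with a two-finger parallel gripper is mounted at the origin on the work surface. World frame = base frame: x ahead of the robot, y to its left, z up, the work surface at z = 0. Lengths are in mm, angles in rad, forces in N, time in s.
With the tool pointing down it reaches from about 300 to 850 mm from the base axis. Payload 5.4 kg.
Tool frame: the origin (TCP) lies midway between the tips of the shut fingers; the grasp point (between the pads) lies 19 mm behind it (robot.tcp_to_grasp is the distance from the TCP to the grasp point, in mm); z points along the fingers, y is the line along which they close (so a half turn about z gives the same grasp; the last joint's range is limited). The gripper opens to 85 mm and grips with 20 to 120 N. Pads are 22 mm wide; open, the fingers measure 114 mm over their backs; the gripper's body (76 mm by 85 mm) begins 54 mm behind the grasp point. The pads swing forward as they close: fully open they stand 13 mm farther back than shut.
Start: joints at [1.11, 0.158, 1.597, -0, 1.386, -0.21], TCP at [142.714, 556.991, 231.299] pointing down, gripper open.
Joint ranges: [-2.91, 2.91], [-0.94, 2.29], [0.18, 2.7], [-1.29, 4.43], [0.17, 2.64], [-3, 3]. Speed limits (rad/s): [2.57, 2.57, 3.14, 3.14, 3.14, 3.14].

INTERFACE

Orientations are given as a 3x3 rotation matrix whose columns are the frame's x, y, z axes.
In Python, from plant import robot, viewer gives the robot as it stands.
- The arm moves only by the tool step_arm, never from a script. Its argument "motion" is a list of rows, each a list of 3 entries, a list of its own where there are three numbers: the shift along the tool's x, y, z in m, then the turn, a rotation vector about the tool's x, y, z in degrees, then the opening, from 0 (shut) to 1 (fully open). In form: [[[tx, ty, tz], [ax, ay, az], claw], ...]. A call has 1 to 8 rows; each row is the pose to reach, as a shift and turn from the pose commanded when the call began, along the tool's axes at that moment; what a row does not reach only later rows make up. A row lasts 1/12 s, in which the tool goes at most 41.7 mm and 7.16 degrees, less where a joint would pass 70% of its speed; a pose out of reach is approached as far as the arm can. A call with a gripper value outside its range is refused whole. The fingers move at their own pace and stop on an object; the grip force is fixed at half the most. Time passes only in rows, so rows that repeat a pose let the fingers close. It gives the time, the measured TCP pose, the force, the opening and the grip force at its end, in the units of the state.
- robot.get_obs(): the state, without advancing time (a new reading comes with each control period).
- viewer.camera(name): name is "scene" or "top" or "wrist"; returns the picture (420x560x3 uint8, blue, green, red); there is no depth.
- viewer.calibration(name): a dict with "K" (3x3 intrinsics, pixels), "D" ([k1, k2, p1, p2, k3] as OpenCV has them; the pictures are not rectified), "pose" (4x4, takes a point from camera to world coordinates); the wrist camera has in their place "hand_eye" (4x4, takes a point from camera to tool coordinates, whose origin is the TCP and whose axes are the flange's). Camera axes: x right, y up, looking along -z (the intrinsics and any distortion apply to the point x, -y, -z); pixel columns grow to the right and rows downward; lengths in mm; the calibration is good to about 2 mm. A picture is of the moment at which its call begins: read the wrist's pose just before it. calibration takes no time and is no camera call.
- robot.close_job(): hands the job in; it is judged then, once.
The state is a dict: "time_s": time; "joint_positions": joint angles; "qd": joint speeds; "joint_efforts": joint torques, N m; "ee_pos": TCP position; "eef_rot": TCP orientation; "contact_force": force on the tool from outside, world axes, zero at the start; "moment": the same for the moment, N m; "width": opening from 0.0 (shut) to 1.0 (fully open); "grasp_force": force on a finger pad.
Only numpy, scipy, OpenCV 4.12 (cv2) and the standard library are available. Lean on these libraries where they do the work, as an engineer would, in place of code of your own. Each camera call takes 0.05 s, during which the arm holds its last target. There are 200 camera calls.

## Working session

There is one attempt and no reset: what is moved stays moved. The work goes in short steps, Python scripts to look and compute and a tool call to move; the robot and the scene stay as the last step left them, time stands still between calls to the robot, and variables do not carry over. Pictures are saved under pics/ and viewed, at most 14 in all, crops included, and the job is handed in when it is done.

Besides the shell and the picture viewer there is one more tool, called after "Emit:" as name([rows], argument=value, ...), one row to a line, values as JSON. step_arm: Moves the arm, as the interface text tells. Its arguments: {"type":"object","properties":{"motion":{"type":"array","items":{"type":"array"}}},"required":["motion"]}

```bash
mkdir -p pics; ls; python3 - <<'E'
from plant import robot, viewer
import cv2
o=robot.get_obs();print(o)
for n in("top","scene"):
    cv2.imwrite(f"pics/{n}0.png",viewer.camera(n)); print(viewer.calibration(n))
print(viewer.calibration("wrist"))
E
```

```text
pics
{'time_s': 0.0, 'joint_positions': array([ 1.10991066e+00,  1.59101494e-01,  1.59823381e+00,  7.06551125e-06,
        1.38619519e+00, -2.10068391e-01]), 'qd': array([ 0.00222099, -0.00024208, -0.00233388,  0.00057095,  0.00022138,
       -0.0004959 ]), 'joint_efforts': array([ 2.15465893e-04, -3.95976627e+01, -3.31438851e+01, -1.16094952e-04,
        8.07856297e-03,  2.93262963e-05]), 'ee_pos': array([142.43982627, 556.45719008, 230.28664456]), 'eef_rot': array([[-9.68709398e-01,  2.48196188e-01, -8.68059595e-04],
       [ 2.48197366e-01,  9.68707936e-01, -1.73255659e-03],
       [ 4.10882277e-04, -1.89379396e-03, -9.99998122e-01]]), 'contact_force': array([-0.33325055,  0.57990198,  0.00938135]), 'moment': array([0.00497064, 0.0355765 , 0.00354707]), 'grasp_force': 0.0, 'width': 0.9953440499556185}
{'K': array([[544.23210585,   0.        , 286.78482321],
       [  0.        , 544.23210585, 216.3867301 ],
       [  0.        ,   0.        ,   1.        ]]), 'D': array([0.03045809, 0.        , 0.        , 0.        , 0.        ]), 'pose': array([[-2.90010475e-02,  9.98202695e-01,
[... 779 characters left out ...]
   7.13589390e+02],
       [ 0.00000000e+00,  0.00000000e+00,  0.00000000e+00,
         1.00000000e+00]])}
{'K': array([[314.02638103,   0.        , 282.47911723],
       [  0.        , 314.02638103, 209.40709209],
       [  0.        ,   0.        ,   1.        ]]), 'D': array([-0.01637914,  0.        ,  0.        ,  0.        ,  0.        ]), 'hand_eye': array([[ 3.03029603e-04,  9.45965507e-01,  3.24267125e-01,
         8.41210608e+01],
       [ 9.99999595e-01, -5.61329316e-04,  7.03027451e-04,
         1.77094834e+00],
       [ 8.47060363e-04,  3.24266781e-01, -9.45965294e-01,
        -1.42758185e+02],
       [ 0.00000000e+00,  0.00000000e+00,  0.00000000e+00,
         1.00000000e+00]])}
```

View pics/top0.png

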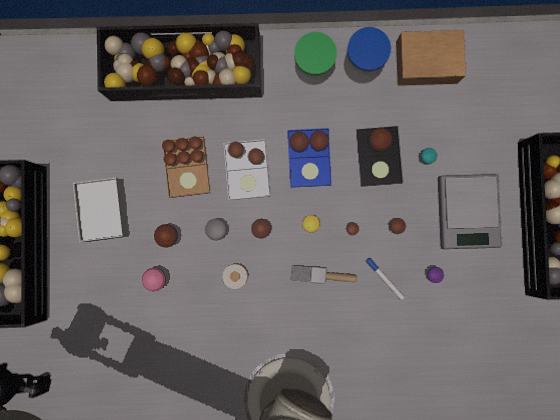

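View pics/scene0.png

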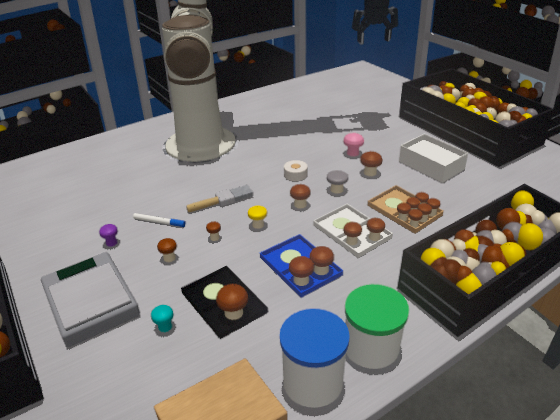

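The top view shows four loose browns: (166,236), (261,228), (352,228) and (397,226). Possible confusions are grey (216,229), yellow (311,224), pink (153,279), turquoise (429,156), purple (435,274) and the fixed packed browns at row ~145. I'll check this in one enlarged crop.

```bash
python3 - <<'E'
import cv2
i=cv2.imread("pics/top0.png")[120:260,140:420]
i=cv2.resize(i,None,fx=2.85,fy=2.85,interpolation=cv2.INTER_CUBIC)
cv2.imwrite("pics/crop0.png",i)
E
```

```text
(no output)
```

View pics/crop0.png

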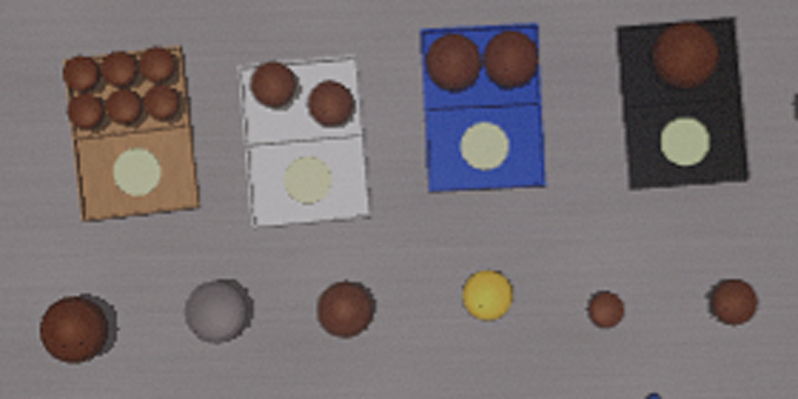

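```bash
cat > h.py <<'E'
import numpy as np, cv2
from plant import robot, viewer
def ray2plane(name,pts,z,obs=None):
    c=viewer.calibration(name)
    if name=="wrist":
        T=np.eye(4);T[:3,:3]=obs["eef_rot"];T[:3,3]=obs["ee_pos"];P=T@c["hand_eye"]
    else: P=c["pose"]
    u=cv2.undistortPoints(np.array(pts,float).reshape(-1,1,2),c["K"],c["D"]).reshape(-1,2)
    d=np.c_[u[:,0],-u[:,1],-np.ones(len(u))]@P[:3,:3].T
    o=P[:3,3]; z=np.broadcast_to(z,len(u))
    return o+d*((z-o[2])/d[:,2])[:,None]
E
python3 - <<'E'
from h import *
q=lambda p:[(p[0]+.5)/2.85-.5+140,(p[1]+.5)/2.85-.5+120]
cs=dict(L=(75,329,41),S2=(346,309,38),S3=(733,302,35),S4=(606,309,32),grey=(218,311,40),yel=(488,295,40),
 black=(685,142,3),blue=(485,146,3),white=(307,180,3),card=(137,172,3))
for k,v in cs.items(): print(k,ray2plane("top",[q(v)],v[2])[0].round(1))
for k,a in dict(black=((628,107),(740,101)),blue=((428,110),(541,104)),white=((246,145),(362,136)),card=((77,138),(190,126))).items():
    w=ray2plane("top",[q(a[0]),q(a[1])],14); d=w[0]-w[1]; print(k,np.linalg.norm(d).round(1),'yaw of +y',np.degrees(np.arctan2(d[1],d[0])).round(1))
E
```

```text
L [429.1 299.9  41. ]
S2 [440.   57.5  38. ]
S3 [ 436.3 -290.    35. ]
S4 [ 433.4 -176.3   32. ]
grey [441.5 172.1  40. ]
yel [448.8 -70.1  40. ]
black [ 586.4 -258.     3. ]
blue [588.1 -73.3   3. ]
white [561.3  92.    3. ]
card [573.2 248.7   3. ]
black 102.8 yaw of +y 91.4
blue 103.9 yaw of +y 91.4
white 106.7 yaw of +y 92.8
card 104.0 yaw of +y 94.5
```

Emit:
step_arm([
  [[-0.035, -0.018, 0.01], [0, 0, -5], 1],
  [[-0.07, -0.036, 0.02], [0, 0, -10], 1],
  [[-0.105, -0.055, 0.03], [0, 0, -14.37], 1],
  [[-0.14, -0.073, 0.04], [0, 0, -14.37], 1],
  [[-0.17, -0.09, 0.05], [0, 0, -14.37], 1],
  [[-0.17, -0.09, 0.05], [0, 0, -14.37], 1],
])

```text
time_s: 0.6
ee_pos: [287.7, 423.0, 178.7]
eef_rot: [[-1.0, 0.005, -0.002], [0.005, 1.0, -0.005], [0.002, -0.005, -1.0]]
contact_force: [0.3, -0.7, -0.1]
width: 1.0
grasp_force: 0.0
```

Emit:
step_arm([
  [[-0.028, -0.025, 0.01], [0, 0, 0], 1],
  [[-0.056, -0.05, 0.02], [0, 0, 0], 1],
  [[-0.084, -0.075, 0.03], [0, 0, 0], 1],
  [[-0.112, -0.1, 0.041], [0, 0, 0], 1],
  [[-0.144, -0.128, 0.041], [0, 0, 0], 1],
  [[-0.144, -0.128, 0.041], [0, 0, 0], 1],
  [[-0.144, -0.128, 0.041], [0, 0, 0], 1],
])

```text
time_s: 1.18
ee_pos: [430.1, 298.6, 140.1]
eef_rot: [[-1.0, 0.004, -0.001], [0.004, 1.0, 0.0], [0.001, 0.0, -1.0]]
contact_force: [0.2, 0.6, -0.7]
width: 0.998
grasp_force: 0.0
```

```bash
python3 - <<'E'
from h import *
o=robot.get_obs();i=viewer.camera("wrist");cv2.imwrite("pics/w1.png",i);np.savez("w1.npz",**{k:o[k] for k in("ee_pos","eef_rot")})
print(o["ee_pos"],o["eef_rot"].round(4),o["time_s"])
E
```

```text
[430.07868821 298.55920764 140.09853597] [[-1.0e+00  3.7e-03 -6.0e-04]
 [ 3.7e-03  1.0e+00  1.0e-04]
 [ 6.0e-04  1.0e-04 -1.0e+00]] 1.1833
```

View pics/w1.png

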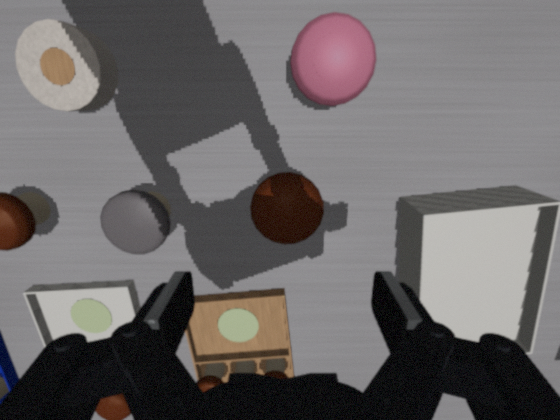

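The wrist view shows the largest cap centred at (287,208), the card pad at (238,325), the white pad at (91,315) and the grey cap at (135,222).

```bash
python3 - <<'E'
from h import *
o=np.load("w1.npz")
for n,p,z in (("L",(287,208),41),("Lleft",(250,208),41),("Lright",(323,208),41),("card",(238,325),3),("white",(91,315),3),("grey",(135,222),40)): print(n,ray2plane("wrist",[p],z,o)[0].round(1))
E
```

```text
L [428.  303.9  41. ]
Lleft [427.9 273.8  41. ]
Lright [428.1 333.2  41. ]
card [574.1 251.6   3. ]
white [561.5  94.    3. ]
grey [440.2 177.5  40. ]
```

Emit:
step_arm([
  [[0.001, 0.003, 0.035], [0, 0, 0], 1],
  [[0.001, 0.003, 0.07], [0, 0, 0], 1],
  [[0.001, 0.003, 0.1], [0, 0, 0], 1],
  [[0.001, 0.003, 0.115], [0, 0, 0], 1],
  [[0.001, 0.003, 0.125], [0, 0, 0], 1],
  [[0.001, 0.003, 0.126], [0, 0, 0], 1],
  [[0.001, 0.003, 0.126], [0, 0, 0], 1],
])

```text
time_s: 1.82
ee_pos: [427.6, 303.5, 14.7]
eef_rot: [[-1.0, -0.001, 0.0], [-0.001, 1.0, 0.0], [-0.0, 0.0, -1.0]]
contact_force: [0.2, 0.4, 0.7]
width: 1.0
grasp_force: 0.0
```

```bash
python3 - <<'E'
from h import *
print(robot.tcp_to_grasp)
o=robot.get_obs();i=viewer.camera("wrist");cv2.imwrite("pics/w2.png",i);print(o["ee_pos"])
E
```

```text
18.700000000000003
[427.62978598 303.52800629  14.65208983]
```

View pics/w2.png

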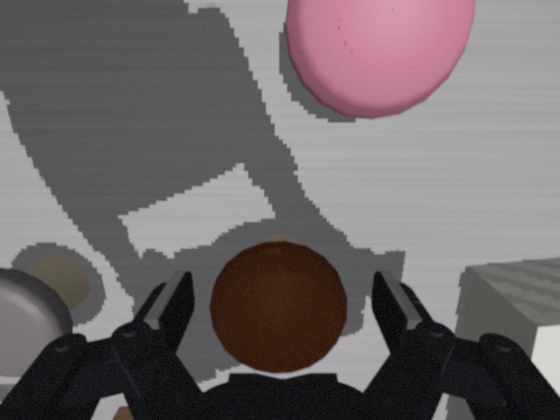

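The cap spans cols 210–347 (centre 278.5) and the finger midpoint is at 283, so the mushroom lies about 2 mm to −y. I'll shift and close.

Emit:
step_arm([
  [[0, -0.002, 0], [0, 0, 0], 1],
  [[0, -0.002, 0], [0, 0, 0], 0.8],
  [[0, -0.002, 0], [0, 0, 0], 0.6],
  [[0, -0.002, 0], [0, 0, 0], 0.5],
  [[0, -0.002, 0], [0, 0, 0], 0.5],
  [[0, -0.002, 0], [0, 0, 0], 0.5],
  [[0, -0.002, 0], [0, 0, 0], 0.5],
])

```text
time_s: 2.45
ee_pos: [428.9, 300.9, 15.8]
eef_rot: [[-1.0, 0.0, 0.002], [0.0, 1.0, 0.001], [-0.002, 0.001, -1.0]]
contact_force: [-1.9, -0.8, 7.1]
width: 0.683
grasp_force: 62.8
```

Emit:
step_arm([
  [[0, 0, -0.01], [0, 0, 0], 0.5],
  [[0, 0, -0.03], [0, 0, 0], 0.5],
  [[0, 0, -0.06], [0, 0, 0], 0.5],
  [[0, 0, -0.09], [0, 0, 0], 0.5],
  [[-0.005, -0.02, -0.1], [0, 0, 0], 0.5],
  [[-0.015, -0.05, -0.1], [0, 0, 0], 0.5],
  [[-0.025, -0.08, -0.1], [0, 0, 0], 0.5],
  [[-0.035, -0.11, -0.1], [0, 0, 0], 0.5],
])

```text
time_s: 3.12
ee_pos: [463.5, 189.6, 115.5]
eef_rot: [[-1.0, -0.001, 0.002], [-0.001, 1.0, 0.0], [-0.002, 0.0, -1.0]]
contact_force: [-0.1, 0.1, -1.2]
width: 0.679
grasp_force: 64.2
```

Emit:
step_arm([
  [[-0.009, -0.033, 0], [0, 0, 0], 0.5],
  [[-0.018, -0.066, 0], [0, 0, 0], 0.5],
  [[-0.027, -0.099, 0], [0, 0, 0], 0.5],
  [[-0.036, -0.132, 0], [0, 0, 0], 0.5],
  [[-0.045, -0.165, 0], [0, 0, 0], 0.5],
  [[-0.054, -0.198, 0], [0, 0, 0], 0.5],
  [[-0.063, -0.231, 0], [0, 0, 0], 0.5],
  [[-0.072, -0.264, 0], [0, 0, 0], 0.5],
])

```text
time_s: 3.78
ee_pos: [535.3, -75.2, 115.1]
eef_rot: [[-1.0, 0.0, 0.001], [0.0, 1.0, -0.0], [-0.001, -0.0, -1.0]]
contact_force: [0.2, -0.4, -0.4]
width: 0.679
grasp_force: 64.2
```

Emit:
step_arm([
  [[-0.01, -0.033, 0], [0, 0, 0], 0.5],
  [[-0.02, -0.066, 0], [0, 0, 0], 0.5],
  [[-0.03, -0.099, 0], [0, 0, 0], 0.5],
  [[-0.04, -0.132, 0], [0, 0, 0], 0.5],
  [[-0.046, -0.16, 0], [0, 0, 0], 0.5],
  [[-0.051, -0.183, 0], [0, 0, 0], 0.5],
  [[-0.051, -0.183, 0], [0, 0, 0], 0.5],
  [[-0.051, -0.183, 0], [0, 0, 0], 0.5],
])

```text
time_s: 4.45
ee_pos: [586.0, -257.5, 114.8]
eef_rot: [[-1.0, 0.002, 0.0], [0.002, 1.0, 0.0], [-0.0, 0.0, -1.0]]
contact_force: [-0.4, 1.0, 0.0]
width: 0.681
grasp_force: 64.2
```

```bash
python3 - <<'E'
from h import *
o=robot.get_obs();i=viewer.camera("wrist");cv2.imwrite("pics/w3.png",i);np.savez("w3.npz",**{k:o[k] for k in("ee_pos","eef_rot")});print(o["ee_pos"],o["width"],o["time_s"])
E
```

```text
[ 585.97593818 -257.45388956  114.77791326] 0.6811174020504532 4.45
```

View pics/w3.png

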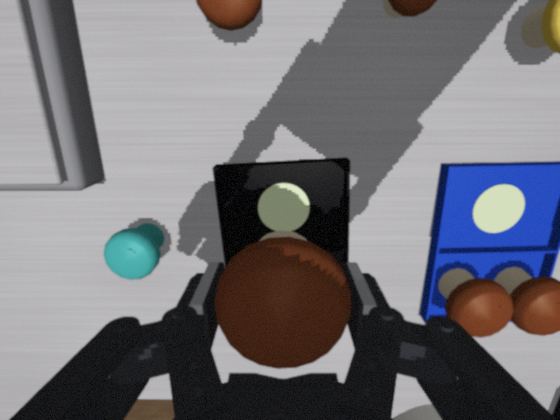

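The cap is held centred at col 283, the black pad is at (284,207) and the blue pad at (500,208).

```bash
python3 - <<'E'
from h import *
o=np.load("w3.npz")
for n,p,z in (("black",(284,207),3),("blue",(500,208),3),("cap",(283,303),155)): print(n,ray2plane("wrist",[p],z,o)[0].round(1))
E
```

```text
black [ 587.4 -254.5    3. ]
blue [588.5 -68.3   3. ]
cap [ 575.5 -255.5  155. ]
```

Emit:
step_arm([
  [[-0.001, 0, 0.03], [0, 0, 0], 0.5],
  [[-0.001, 0, 0.06], [0, 0, 0], 0.5],
  [[-0.001, 0, 0.08], [0, 0, 0], 0.5],
  [[-0.001, 0, 0.09], [0, 0, 0], 0.5],
  [[-0.001, 0, 0.094], [0, 0, 0], 0.5],
  [[-0.001, 0, 0.094], [0, 0, 0], 0.5],
])

```text
time_s: 5.0
ee_pos: [586.9, -255.0, 20.5]
eef_rot: [[-1.0, -0.001, -0.001], [-0.001, 1.0, 0.001], [0.001, 0.001, -1.0]]
contact_force: [0.4, 0.3, 0.1]
width: 0.679
grasp_force: 64.4
```

Emit:
step_arm([
  [[0, 0, 0.001], [0, 0, 0], 0.5],
  [[0, 0, 0.001], [0, 0, 0], 0.5],
  [[0, 0, 0.001], [0, 0, 0], 0.5],
])

```text
time_s: 5.25
ee_pos: [587.8, -256.7, 20.5]
eef_rot: [[-1.0, -0.0, 0.002], [-0.0, 1.0, -0.001], [-0.002, -0.001, -1.0]]
contact_force: [0.0, 0.0, -1.3]
width: 0.683
grasp_force: 64.4
```

Emit:
step_arm([
  [[0, 0, 0.001], [0, 0, 0], 0.5],
  [[0, 0, 0.001], [0, 0, 0], 0.5],
  [[0, 0, 0.001], [0, 0, 0], 0.5],
])

```text
time_s: 5.5
ee_pos: [587.5, -256.7, 18.9]
eef_rot: [[-1.0, 0.0, 0.001], [0.0, 1.0, -0.001], [-0.001, -0.001, -1.0]]
contact_force: [0.6, -0.0, 2.1]
width: 0.679
grasp_force: 64.6
```

Emit:
step_arm([
  [[0, 0, 0.001], [0, 0, 0], 0.5],
  [[0, 0, 0.001], [0, 0, 0], 0.5],
  [[0, 0, 0.001], [0, 0, 0], 0.5],
])

```text
time_s: 5.75
ee_pos: [587.6, -256.7, 18.9]
eef_rot: [[-1.0, -0.0, 0.001], [-0.0, 1.0, -0.001], [-0.001, -0.001, -1.0]]
contact_force: [-1.6, 1.8, 8.2]
width: 0.678
grasp_force: 65.1
```

Emit:
step_arm([
  [[0, 0, 0], [0, 0, 0], 0.75],
  [[0, 0, 0], [0, 0, 0], 0.85],
  [[0, 0, 0], [0, 0, 0], 0.9],
  [[0, 0, -0.005], [0, 0, 0], 0.9],
  [[0, 0, -0.025], [0, 0, 0], 0.9],
  [[0, 0, -0.055], [0, 0, 0], 0.9],
  [[0, 0, -0.09], [0, 0, 0], 0.9],
  [[0, 0, -0.123], [0, 0, 0], 1],
])

```text
time_s: 6.42
ee_pos: [586.6, -256.2, 141.6]
eef_rot: [[-1.0, 0.0, -0.001], [0.0, 1.0, 0.001], [0.001, 0.001, -1.0]]
contact_force: [1.0, -0.2, -0.1]
width: 0.997
grasp_force: 0.0
```

Emit:
step_arm([
  [[0.015, 0.033, 0], [0, 0, 0], 1],
  [[0.03, 0.066, 0], [0, 0, 0], 1],
  [[0.045, 0.099, 0], [0, 0, 0], 1],
  [[0.06, 0.132, 0], [0, 0, 0], 1],
  [[0.075, 0.165, 0], [0, 0, 0], 1],
  [[0.09, 0.198, 0], [0, 0, 0], 1],
  [[0.105, 0.231, 0], [0, 0, 0], 1],
  [[0.12, 0.264, 0], [0, 0, 0], 1],
])

```text
time_s: 7.08
ee_pos: [466.1, 9.0, 140.5]
eef_rot: [[-1.0, 0.0, 0.0], [0.0, 1.0, 0.0], [-0.0, 0.0, -1.0]]
contact_force: [0.3, 0.9, -0.2]
width: 0.996
grasp_force: 0.0
```

Emit:
step_arm([
  [[0.014, 0.026, 0], [0, 0, 0], 1],
  [[0.027, 0.052, 0], [0, 0, 0], 1],
  [[0.027, 0.052, 0], [0, 0, 0], 1],
  [[0.027, 0.052, 0], [0, 0, 0], 1],
])

```text
time_s: 7.42
ee_pos: [439.6, 60.5, 140.5]
eef_rot: [[-1.0, -0.003, 0.0], [-0.003, 1.0, -0.0], [-0.0, -0.0, -1.0]]
contact_force: [0.4, 0.1, 0.7]
width: 1.0
grasp_force: 0.0
```

```bash
python3 - <<'E'
from h import *
o=robot.get_obs();i=viewer.camera("wrist");cv2.imwrite("pics/w4.png",i);np.savez("w4.npz",**{k:o[k] for k in("ee_pos","eef_rot")});print(o["ee_pos"],o["time_s"])
E
```

```text
[439.61324677  60.5177028  140.50594583] 7.4167
```

View pics/w4.png

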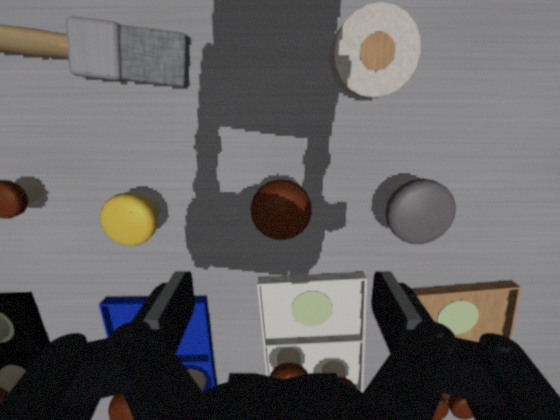

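The second largest is at (281,209), just off centre, with yellow at (128,219), grey at (421,211) and the white pad at (313,307).

Emit:
step_arm([
  [[0.0015, -0.001, 0.035], [0, 0, 0], 1],
  [[0.0015, -0.001, 0.07], [0, 0, 0], 1],
  [[0.0015, -0.001, 0.1], [0, 0, 0], 1],
  [[0.0015, -0.001, 0.118], [0, 0, 0], 1],
  [[0.0015, -0.001, 0.127], [0, 0, 0], 1],
  [[0.0015, -0.001, 0.128], [0, 0, 0], 1],
  [[0.0015, -0.001, 0.128], [0, 0, 0], 0.9],
  [[0.0015, -0.001, 0.128], [0, 0, 0], 0.8],
])

```text
time_s: 8.13
ee_pos: [440.2, 58.0, 13.7]
eef_rot: [[-1.0, 0.001, 0.003], [0.001, 1.0, -0.0], [-0.003, -0.0, -1.0]]
contact_force: [0.4, -0.1, -0.8]
width: 0.806
grasp_force: 0.0
```

Emit:
step_arm([
  [[0, 0, 0], [0, 0, 0], 0.7],
  [[0, 0, 0], [0, 0, 0], 0.6],
  [[0, 0, 0], [0, 0, 0], 0.5],
  [[0, 0, 0], [0, 0, 0], 0.4],
  [[0, 0, 0], [0, 0, 0], 0.4],
  [[0, 0, 0], [0, 0, 0], 0.4],
])

```text
time_s: 8.63
ee_pos: [439.9, 58.4, 14.0]
eef_rot: [[-1.0, -0.0, 0.003], [-0.0, 1.0, -0.001], [-0.003, -0.001, -1.0]]
contact_force: [-2.7, -0.5, 8.3]
width: 0.571
grasp_force: 60.6
```

Emit:
step_arm([
  [[0, 0, -0.01], [0, 0, 0], 0.4],
  [[0, 0, -0.03], [0, 0, 0], 0.4],
  [[0, 0, -0.06], [0, 0, 0], 0.4],
  [[0, 0, -0.09], [0, 0, 0], 0.4],
  [[-0.01, -0.009, -0.1], [0, 0, 0], 0.4],
  [[-0.029, -0.025, -0.1], [0, 0, 0], 0.4],
  [[-0.053, -0.046, -0.1], [0, 0, 0], 0.4],
  [[-0.077, -0.067, -0.1], [0, 0, 0], 0.4],
])

```text
time_s: 9.3
ee_pos: [516.7, -9.0, 113.8]
eef_rot: [[-1.0, -0.001, 0.002], [-0.001, 1.0, -0.0], [-0.002, -0.0, -1.0]]
contact_force: [-0.7, 0.5, 0.1]
width: 0.576
grasp_force: 61.9
```

Emit:
step_arm([
  [[-0.024, -0.021, 0], [0, 0, 0], 0.4],
  [[-0.048, -0.042, 0], [0, 0, 0], 0.4],
  [[-0.065, -0.056, 0], [0, 0, 0], 0.4],
  [[-0.072, -0.062, 0], [0, 0, 0], 0.4],
  [[-0.072, -0.062, 0], [0, 0, 0], 0.4],
  [[-0.072, -0.062, 0], [0, 0, 0], 0.4],
])

```text
time_s: 9.8
ee_pos: [586.9, -69.8, 112.4]
eef_rot: [[-1.0, -0.0, -0.001], [-0.0, 1.0, 0.001], [0.001, 0.001, -1.0]]
contact_force: [0.3, -0.3, -0.3]
width: 0.572
grasp_force: 62.0
```

```bash
python3 - <<'E'
from h import *
o=robot.get_obs();i=viewer.camera("wrist");cv2.imwrite("pics/w5.png",i);np.savez("w5.npz",**{k:o[k] for k in("ee_pos","eef_rot")});print(o["ee_pos"],o["width"],o["time_s"])
print(ray2plane("wrist",[(313,307)],3,np.load("w4.npz")))
E
```

```text
[586.94823281 -69.82356945 112.43681597] 0.5722104322584332 9.8
[[561.07257437  94.76515675   3.        ]]
```

View pics/w5.png

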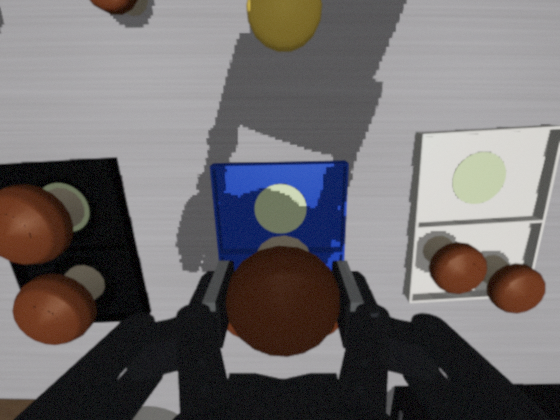

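The blue pad is at (281,209) and the held cap is centred at 282. The largest stands upright in the black punnet.

```bash
python3 - <<'E'
from h import *
o=np.load("w5.npz")
print(ray2plane("wrist",[(281,209),(480,177)],3,o).round(1))
E
```

```text
[[589.2 -69.4   3. ]
 [561.3  94.9   3. ]]
```

Emit:
step_arm([
  [[-0.001, -0.001, 0.03], [0, 0, 0], 0.4],
  [[-0.001, -0.001, 0.06], [0, 0, 0], 0.4],
  [[-0.001, -0.001, 0.08], [0, 0, 0], 0.4],
  [[-0.001, -0.001, 0.09], [0, 0, 0], 0.4],
  [[-0.001, -0.001, 0.093], [0, 0, 0], 0.4],
  [[-0.001, -0.001, 0.095], [0, 0, 0], 0.4],
  [[-0.001, -0.001, 0.095], [0, 0, 0], 0.4],
])

```text
time_s: 10.43
ee_pos: [589.2, -71.3, 18.5]
eef_rot: [[-1.0, -0.0, 0.002], [-0.001, 1.0, -0.001], [-0.002, -0.001, -1.0]]
contact_force: [0.5, -0.9, 0.1]
width: 0.572
grasp_force: 62.0
```

Emit:
step_arm([
  [[0, 0, 0.0005], [0, 0, 0], 0.4],
  [[0, 0, 0.001], [0, 0, 0], 0.4],
  [[0, 0, 0.001], [0, 0, 0], 0.4],
  [[0, 0, 0.001], [0, 0, 0], 0.4],
])

```text
time_s: 10.77
ee_pos: [589.1, -71.6, 17.1]
eef_rot: [[-1.0, 0.0, 0.001], [0.0, 1.0, -0.0], [-0.001, -0.0, -1.0]]
contact_force: [0.4, 0.4, 1.6]
width: 0.574
grasp_force: 62.0
```

Emit:
step_arm([
  [[0, 0, 0.0005], [0, 0, 0], 0.4],
  [[0, 0, 0.001], [0, 0, 0], 0.4],
  [[0, 0, 0.001], [0, 0, 0], 0.4],
  [[0, 0, 0.001], [0, 0, 0], 0.4],
])

```text
time_s: 11.1
ee_pos: [589.4, -71.6, 17.1]
eef_rot: [[-1.0, -0.0, 0.001], [-0.0, 1.0, -0.0], [-0.001, -0.0, -1.0]]
contact_force: [-2.9, 1.1, 9.7]
width: 0.576
grasp_force: 62.7
```

Emit:
step_arm([
  [[0, 0, 0], [0, 0, 0], 0.65],
  [[0, 0, 0], [0, 0, 0], 0.75],
  [[0, 0, 0], [0, 0, 0], 0.8],
  [[0, 0, -0.005], [0, 0, 0], 0.8],
  [[0, 0, -0.025], [0, 0, 0], 0.8],
  [[0, 0, -0.055], [0, 0, 0], 0.8],
  [[0, 0, -0.09], [0, 0, 0], 0.9],
  [[0, 0, -0.125], [0, 0, 0], 1],
])

```text
time_s: 11.77
ee_pos: [587.8, -71.2, 141.3]
eef_rot: [[-1.0, 0.0, -0.002], [0.0, 1.0, 0.001], [0.002, 0.001, -1.0]]
contact_force: [0.9, -0.1, 0.9]
width: 0.996
grasp_force: 0.0
```

Emit:
step_arm([
  [[0.025, -0.036, 0], [0, 0, 0], 1],
  [[0.05, -0.072, 0], [0, 0, 0], 1],
  [[0.075, -0.108, 0], [0, 0, 0], 1],
  [[0.1, -0.144, 0], [0, 0, 0], 1],
  [[0.125, -0.18, 0], [0, 0, 0], 1],
  [[0.152, -0.217, 0], [0, 0, 0], 1],
  [[0.152, -0.217, 0], [0, 0, 0], 1],
  [[0.152, -0.217, 0], [0, 0, 0], 1],
])

```text
time_s: 12.43
ee_pos: [434.7, -291.3, 140.7]
eef_rot: [[-1.0, 0.005, -0.0], [0.005, 1.0, -0.001], [0.0, -0.001, -1.0]]
contact_force: [-0.3, 0.1, -0.1]
width: 1.0
grasp_force: 0.0
```

```bash
python3 - <<'E'
from h import *
o=robot.get_obs();i=viewer.camera("wrist");cv2.imwrite("pics/w6.png",i);np.savez("w6.npz",**{k:o[k] for k in("ee_pos","eef_rot")});print(o["ee_pos"],o["width"],o["time_s"])
E
```

```text
[ 434.68426589 -291.31984503  140.72596309] 1.000292246396081 12.4333
```

View pics/w6.png

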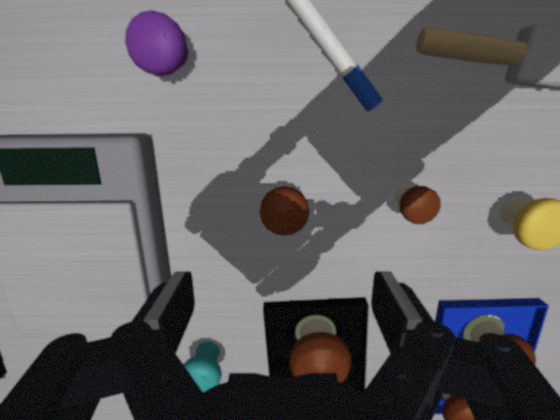

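The third is at (284,211) and the smallest at (420,205). The scale sits to the left of the third, clear of the fingers.

```bash
python3 - <<'E'
from h import *
o=np.load("w6.npz")
print(robot.get_obs()["ee_pos"],ray2plane("wrist",[(284.5,211),(420,205)],[35,32],o).round(1))
E
```

```text
[ 435.78224895 -289.56632158  140.57738806] [[ 437.5 -288.1   35. ]
 [ 433.7 -173.7   32. ]]
```

Emit:
step_arm([
  [[0, -0.001, 0.035], [0, 0, 0], 1],
  [[0, -0.001, 0.07], [0, 0, 0], 1],
  [[0, -0.001, 0.1], [0, 0, 0], 1],
  [[0, -0.001, 0.12], [0, 0, 0], 1],
  [[0, -0.001, 0.129], [0, 0, 0], 1],
  [[0, -0.001, 0.13], [0, 0, 0], 1],
  [[0, -0.001, 0.13], [0, 0, 0], 0.9],
  [[0, -0.001, 0.13], [0, 0, 0], 0.8],
])

```text
time_s: 13.15
ee_pos: [438.0, -290.1, 12.0]
eef_rot: [[-1.0, -0.001, 0.002], [-0.001, 1.0, -0.002], [-0.002, -0.002, -1.0]]
contact_force: [-0.3, 0.9, 0.2]
width: 0.801
grasp_force: 0.0
```

Emit:
step_arm([
  [[0, 0, 0], [0, 0, 0], 0.7],
  [[0, 0, 0], [0, 0, 0], 0.6],
  [[0, 0, 0], [0, 0, 0], 0.5],
  [[0, 0, 0], [0, 0, 0], 0.4],
  [[0, 0, 0], [0, 0, 0], 0.3],
  [[0, 0, 0], [0, 0, 0], 0.3],
  [[0, 0, 0], [0, 0, 0], 0.3],
])

```text
time_s: 13.73
ee_pos: [437.2, -290.1, 11.6]
eef_rot: [[-1.0, 0.0, 0.001], [0.0, 1.0, -0.001], [-0.001, -0.001, -1.0]]
contact_force: [-1.3, 0.7, 6.4]
width: 0.466
grasp_force: 59.5
```

Emit:
step_arm([
  [[0, 0, -0.01], [0, 0, 0], 0.3],
  [[0, 0, -0.03], [0, 0, 0], 0.3],
  [[0, 0, -0.06], [0, 0, 0], 0.3],
  [[0, 0, -0.09], [0, 0, 0], 0.3],
  [[-0.005, 0.015, -0.1], [0, 0, 0], 0.3],
  [[-0.014, 0.042, -0.1], [0, 0, 0], 0.3],
  [[-0.024, 0.074, -0.1], [0, 0, 0], 0.3],
  [[-0.034, 0.106, -0.1], [0, 0, 0], 0.3],
])

```text
time_s: 14.4
ee_pos: [471.0, -182.8, 111.6]
eef_rot: [[-1.0, 0.002, 0.002], [0.002, 1.0, -0.001], [-0.002, -0.001, -1.0]]
contact_force: [-0.1, 0.9, -0.0]
width: 0.466
grasp_force: 60.4
```

Emit:
step_arm([
  [[-0.011, 0.034, 0], [0, 0, 0], 0.3],
  [[-0.022, 0.068, 0], [0, 0, 0], 0.3],
  [[-0.033, 0.102, 0], [0, 0, 0], 0.3],
  [[-0.044, 0.136, 0], [0, 0, 0], 0.3],
  [[-0.055, 0.17, 0], [0, 0, 0], 0.3],
  [[-0.066, 0.204, 0], [0, 0, 0], 0.3],
  [[-0.077, 0.236, 0], [0, 0, 0], 0.3],
  [[-0.085, 0.26, 0], [0, 0, 0], 0.3],
])

```text
time_s: 15.07
ee_pos: [556.1, 79.3, 111.2]
eef_rot: [[-1.0, -0.001, 0.001], [-0.001, 1.0, 0.0], [-0.001, 0.0, -1.0]]
contact_force: [-0.3, -1.2, -0.7]
width: 0.468
grasp_force: 60.4
```

Emit:
step_arm([
  [[-0.006, 0.016, 0], [0, 0, 0], 0.3],
  [[-0.006, 0.016, 0], [0, 0, 0], 0.3],
  [[-0.006, 0.016, 0], [0, 0, 0], 0.3],
])

```text
time_s: 15.32
ee_pos: [561.6, 93.1, 110.8]
eef_rot: [[-1.0, -0.002, 0.0], [-0.002, 1.0, -0.0], [-0.0, -0.0, -1.0]]
contact_force: [-0.5, -0.4, -0.4]
width: 0.466
grasp_force: 60.4
```

```bash
python3 - <<'E'
from h import *
o=robot.get_obs();i=viewer.camera("wrist");cv2.imwrite("pics/w7.png",i);np.savez("w7.npz",**{k:o[k] for k in("ee_pos","eef_rot")});print(o["ee_pos"],o["width"],o["time_s"])
E
```

```text
[561.59969251  93.12815588 110.81133234] 0.46626257393342246 15.3167
```

View pics/w7.png

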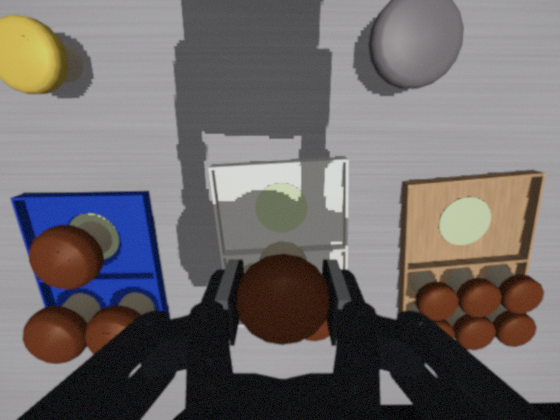

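The white pad is at (281,207), under the tool axis, and the card pad is at (466,221). The second stands in blue at (66,256).

Emit:
step_arm([
  [[0, -0.0005, 0.03], [0, 0, 0], 0.3],
  [[0, -0.0005, 0.06], [0, 0, 0], 0.3],
  [[0, -0.0005, 0.08], [0, 0, 0], 0.3],
  [[0, -0.0005, 0.09], [0, 0, 0], 0.3],
  [[0, -0.0005, 0.093], [0, 0, 0], 0.3],
  [[0, -0.0005, 0.095], [0, 0, 0], 0.3],
  [[0, -0.0005, 0.095], [0, 0, 0], 0.3],
])

```text
time_s: 15.95
ee_pos: [562.5, 91.6, 16.4]
eef_rot: [[-1.0, 0.001, 0.002], [0.001, 1.0, -0.0], [-0.002, -0.0, -1.0]]
contact_force: [0.2, 0.0, 0.7]
width: 0.468
grasp_force: 60.4
```

Emit:
step_arm([
  [[0, 0, 0.0005], [0, 0, 0], 0.3],
  [[0, 0, 0.001], [0, 0, 0], 0.3],
  [[0, 0, 0.001], [0, 0, 0], 0.3],
  [[0, 0, 0.001], [0, 0, 0], 0.3],
])

```text
time_s: 16.28
ee_pos: [562.0, 92.2, 14.9]
eef_rot: [[-1.0, -0.0, 0.001], [-0.0, 1.0, -0.0], [-0.001, -0.0, -1.0]]
contact_force: [-0.0, 1.3, -0.7]
width: 0.469
grasp_force: 60.4
```

Emit:
step_arm([
  [[0, 0, 0.0005], [0, 0, 0], 0.3],
  [[0, 0, 0.001], [0, 0, 0], 0.3],
  [[0, 0, 0.001], [0, 0, 0], 0.3],
  [[0, 0, 0.001], [0, 0, 0], 0.3],
])

```text
time_s: 16.62
ee_pos: [562.2, 92.2, 14.7]
eef_rot: [[-1.0, -0.0, 0.001], [-0.0, 1.0, -0.0], [-0.001, -0.0, -1.0]]
contact_force: [-3.0, 0.0, 8.3]
width: 0.468
grasp_force: 61.0
```

```bash
python3 - <<'E'
from h import *
print(ray2plane("wrist",[(281.5,207),(466,221)],3,np.load("w7.npz")).round(1))
E
```

```text
[[561.7  93.9   3. ]
 [573.9 252.4   3. ]]
```

Emit:
step_arm([
  [[0, 0, 0], [0, 0, 0], 0.55],
  [[0, 0, 0], [0, 0, 0], 0.65],
  [[0, 0, 0], [0, 0, 0], 0.7],
  [[0, 0, -0.005], [0, 0, 0], 0.7],
  [[0, 0, -0.025], [0, 0, 0], 0.7],
  [[0, 0, -0.055], [0, 0, 0], 0.7],
  [[0, 0, -0.09], [0, 0, 0], 0.9],
  [[0, 0, -0.127], [0, 0, 0], 1],
])

```text
time_s: 17.28
ee_pos: [560.5, 92.2, 140.9]
eef_rot: [[-1.0, -0.0, -0.002], [-0.0, 1.0, 0.0], [0.002, 0.0, -1.0]]
contact_force: [0.9, -0.1, -0.1]
width: 0.954
grasp_force: 0.0
```

Emit:
step_arm([
  [[0.016, -0.034, 0], [0, 0, 0], 1],
  [[0.032, -0.068, 0], [0, 0, 0], 1],
  [[0.048, -0.102, 0], [0, 0, 0], 1],
  [[0.064, -0.136, 0], [0, 0, 0], 1],
  [[0.08, -0.17, 0], [0, 0, 0], 1],
  [[0.096, -0.204, 0], [0, 0, 0], 1],
  [[0.112, -0.236, 0], [0, 0, 0], 1],
  [[0.12, -0.255, 0], [0, 0, 0], 1],
])

```text
time_s: 17.95
ee_pos: [440.0, -165.5, 140.6]
eef_rot: [[-1.0, 0.002, -0.0], [0.002, 1.0, -0.001], [0.0, -0.001, -1.0]]
contact_force: [0.4, 0.1, -0.1]
width: 0.999
grasp_force: 0.0
```

Emit:
step_arm([
  [[0.008, -0.012, 0], [0, 0, 0], 1],
  [[0.008, -0.012, 0], [0, 0, 0], 1],
  [[0.008, -0.012, 0], [0, 0, 0], 1],
  [[0.008, -0.012, 0], [0, 0, 0], 1],
])

```text
time_s: 18.28
ee_pos: [433.8, -174.3, 140.4]
eef_rot: [[-1.0, -0.0, 0.0], [-0.0, 1.0, 0.0], [-0.0, 0.0, -1.0]]
contact_force: [0.1, -0.1, -0.1]
width: 0.999
grasp_force: 0.0
```

```bash
python3 - <<'E'
from h import *
o=robot.get_obs();i=viewer.camera("wrist");cv2.imwrite("pics/w8.png",i);np.savez("w8.npz",**{k:o[k] for k in("ee_pos","eef_rot")});print(o["ee_pos"],o["width"],o["time_s"])
E
```

```text
[ 433.80268255 -174.3314955   140.40065588] 0.9990399334416076 18.2833
```

View pics/w8.png

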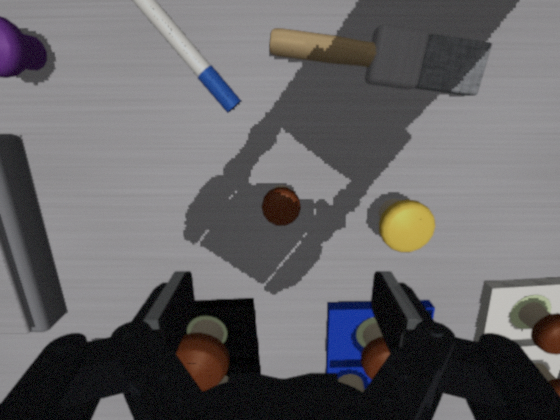

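The smallest is at (281,206), about 1.5 mm to −y of the axis.

Emit:
step_arm([
  [[0, -0.0015, 0.035], [0, 0, 0], 1],
  [[0, -0.0015, 0.07], [0, 0, 0], 1],
  [[0, -0.0015, 0.1], [0, 0, 0], 1],
  [[0, -0.0015, 0.12], [0, 0, 0], 1],
  [[0, -0.0015, 0.13], [0, 0, 0], 0.9],
  [[0, -0.0015, 0.132], [0, 0, 0], 0.8],
  [[0, -0.0015, 0.132], [0, 0, 0], 0.7],
  [[0, -0.0015, 0.132], [0, 0, 0], 0.6],
])

```text
time_s: 19.0
ee_pos: [434.9, -176.9, 9.7]
eef_rot: [[-1.0, -0.001, 0.002], [-0.001, 1.0, -0.002], [-0.002, -0.002, -1.0]]
contact_force: [-0.0, 0.6, 0.4]
width: 0.602
grasp_force: 0.0
```

Emit:
step_arm([
  [[0, 0, 0], [0, 0, 0], 0.5],
  [[0, 0, 0], [0, 0, 0], 0.4],
  [[0, 0, 0], [0, 0, 0], 0.3],
  [[0, 0, 0], [0, 0, 0], 0.2],
  [[0, 0, 0], [0, 0, 0], 0.2],
  [[0, 0, 0], [0, 0, 0], 0.2],
  [[0, 0, 0], [0, 0, 0], 0.2],
])

```text
time_s: 19.58
ee_pos: [434.7, -177.1, 9.9]
eef_rot: [[-1.0, 0.0, 0.002], [0.0, 1.0, -0.001], [-0.002, -0.001, -1.0]]
contact_force: [-0.7, 2.0, 5.1]
width: 0.357
grasp_force: 58.7
```

Emit:
step_arm([
  [[0, 0, -0.01], [0, 0, 0], 0.2],
  [[0, 0, -0.03], [0, 0, 0], 0.2],
  [[0, 0, -0.06], [0, 0, 0], 0.2],
  [[0, 0, -0.09], [0, 0, 0], 0.2],
  [[-0.005, 0.015, -0.1], [0, 0, 0], 0.2],
  [[-0.015, 0.046, -0.1], [0, 0, 0], 0.2],
  [[-0.026, 0.079, -0.1], [0, 0, 0], 0.2],
  [[-0.037, 0.112, -0.1], [0, 0, 0], 0.2],
])

```text
time_s: 20.25
ee_pos: [471.3, -63.6, 110.0]
eef_rot: [[-1.0, 0.002, 0.002], [0.002, 1.0, -0.001], [-0.002, -0.001, -1.0]]
contact_force: [1.1, -0.0, 0.1]
width: 0.356
grasp_force: 59.3
```

Emit:
step_arm([
  [[-0.011, 0.034, 0], [0, 0, 0], 0.2],
  [[-0.022, 0.068, 0], [0, 0, 0], 0.2],
  [[-0.033, 0.102, 0], [0, 0, 0], 0.2],
  [[-0.044, 0.136, 0], [0, 0, 0], 0.2],
  [[-0.055, 0.17, 0], [0, 0, 0], 0.2],
  [[-0.066, 0.204, 0], [0, 0, 0], 0.2],
  [[-0.077, 0.238, 0], [0, 0, 0], 0.2],
  [[-0.088, 0.27, 0], [0, 0, 0], 0.2],
])

```text
time_s: 20.92
ee_pos: [558.9, 207.7, 109.5]
eef_rot: [[-1.0, -0.0, 0.001], [-0.0, 1.0, 0.0], [-0.001, 0.0, -1.0]]
contact_force: [0.5, -0.0, -0.2]
width: 0.36
grasp_force: 59.3
```

Emit:
step_arm([
  [[-0.01, 0.027, 0], [0, 0, 0], 0.2],
  [[-0.015, 0.045, 0], [0, 0, 0], 0.2],
  [[-0.015, 0.045, 0], [0, 0, 0], 0.2],
  [[-0.015, 0.045, 0], [0, 0, 0], 0.2],
])

```text
time_s: 21.25
ee_pos: [573.6, 251.2, 109.0]
eef_rot: [[-1.0, -0.002, 0.001], [-0.002, 1.0, -0.0], [-0.001, -0.0, -1.0]]
contact_force: [-0.6, -0.8, -0.7]
width: 0.362
grasp_force: 59.3
```

```bash
python3 - <<'E'
from h import *
o=robot.get_obs();i=viewer.camera("wrist");cv2.imwrite("pics/w9.png",i);print(o["ee_pos"],o["width"],o["time_s"])
E
```

```text
[573.55936284 251.18877371 109.00921433] 0.36214412409472047 21.25
```

View pics/w9.png

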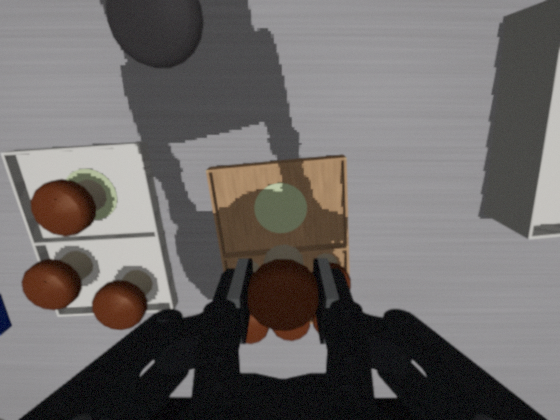

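The card pad is at (281,208), under the tool. The third stands upright on the white pad at (64,207).

Emit:
step_arm([
  [[0, -0.0005, 0.03], [0, 0, 0], 0.2],
  [[0, -0.0005, 0.06], [0, 0, 0], 0.2],
  [[0, -0.0005, 0.08], [0, 0, 0], 0.2],
  [[0, -0.0005, 0.09], [0, 0, 0], 0.2],
  [[0, -0.0005, 0.093], [0, 0, 0], 0.2],
  [[0, -0.0005, 0.095], [0, 0, 0], 0.2],
  [[0, -0.0005, 0.095], [0, 0, 0], 0.2],
])

```text
time_s: 21.88
ee_pos: [574.6, 249.9, 14.6]
eef_rot: [[-1.0, 0.001, 0.002], [0.001, 1.0, 0.0], [-0.002, 0.0, -1.0]]
contact_force: [-0.4, -0.2, -0.5]
width: 0.356
grasp_force: 59.3
```

Emit:
step_arm([
  [[0, 0, 0.0005], [0, 0, 0], 0.2],
  [[0, 0, 0.001], [0, 0, 0], 0.2],
  [[0, 0, 0.001], [0, 0, 0], 0.2],
  [[0, 0, 0.001], [0, 0, 0], 0.2],
])

```text
time_s: 22.22
ee_pos: [574.0, 250.3, 13.0]
eef_rot: [[-1.0, -0.0, 0.001], [-0.0, 1.0, 0.0], [-0.001, 0.0, -1.0]]
contact_force: [0.1, 0.4, 1.7]
width: 0.36
grasp_force: 59.5
```

Emit:
step_arm([
  [[0, 0, 0.0005], [0, 0, 0], 0.2],
  [[0, 0, 0.001], [0, 0, 0], 0.2],
  [[0, 0, 0.001], [0, 0, 0], 0.2],
  [[0, 0, 0.001], [0, 0, 0], 0.2],
])

```text
time_s: 22.55
ee_pos: [574.4, 250.3, 12.9]
eef_rot: [[-1.0, -0.0, 0.002], [-0.0, 1.0, 0.0], [-0.002, 0.0, -1.0]]
contact_force: [-2.4, -1.7, 7.7]
width: 0.355
grasp_force: 59.9
```

Emit:
step_arm([
  [[0, 0, 0], [0, 0, 0], 0.45],
  [[0, 0, 0], [0, 0, 0], 0.55],
  [[0, 0, 0], [0, 0, 0], 0.6],
  [[0, 0, -0.005], [0, 0, 0], 0.6],
  [[0, 0, -0.025], [0, 0, 0], 0.6],
  [[0, 0, -0.055], [0, 0, 0], 0.6],
  [[0, 0, -0.09], [0, 0, 0], 0.8],
  [[0, 0, -0.125], [0, 0, 0], 1],
])

```text
time_s: 23.22
ee_pos: [572.8, 250.0, 137.2]
eef_rot: [[-1.0, -0.0, -0.002], [-0.0, 1.0, -0.0], [0.002, -0.0, -1.0]]
contact_force: [1.0, 0.0, 0.3]
width: 0.859
grasp_force: 0.0
```

Emit:
step_arm([
  [[0.03, 0.01, -0.01], [0, 0, 0], 1],
  [[0.06, 0.03, -0.03], [0, 0, 0], 1],
  [[0.09, 0.06, -0.05], [0, 0, 0], 1],
  [[0.12, 0.09, -0.07], [0, 0, 0], 1],
  [[0.15, 0.12, -0.09], [0, 0, 0], 1],
  [[0.17, 0.15, -0.1], [0, 0, 0], 1],
  [[0.18, 0.16, -0.1], [0, 0, 0], 1],
  [[0.18, 0.16, -0.1], [0, 0, 0], 1],
])

```text
time_s: 23.88
ee_pos: [390.8, 413.8, 238.5]
eef_rot: [[-1.0, -0.005, 0.002], [-0.005, 1.0, 0.003], [-0.002, 0.003, -1.0]]
contact_force: [0.6, 0.2, 0.8]
width: 0.997
grasp_force: 0.0
```

```bash
python3 - <<'E'
from h import *
print(robot.get_obs()["time_s"])
i=viewer.camera("top");j=viewer.camera("scene")
a=cv2.resize(i[120:260,140:420],None,fx=2.1,fy=2.1,interpolation=cv2.INTER_CUBIC)
b=cv2.resize(j[160:340,140:460],(588,331),interpolation=cv2.INTER_CUBIC)
b=b[:300]
cv2.imwrite("pics/fin.png",np.vstack([a,b]))
E
```

```text
23.8833
```

View pics/fin.png

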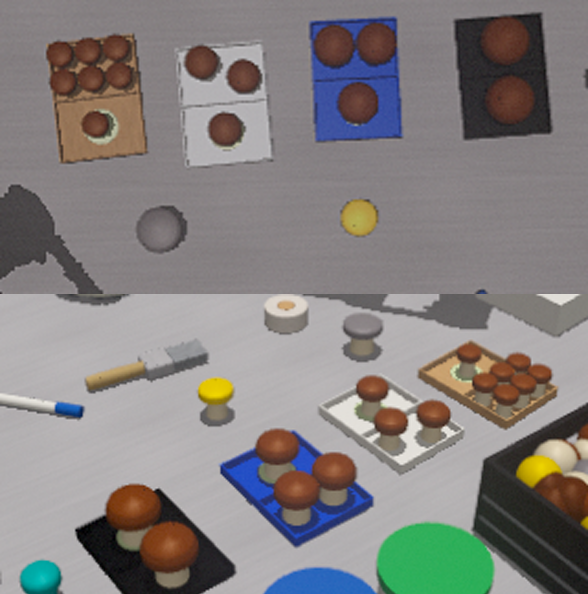

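The final view shows all four standing upright on their pads. The small cap offsets match the perspective shift. Yellow and grey are untouched.

```bash
python3 -c "
from plant import robot
print(robot.close_job())"
```

```text
the job is handed in; nothing more can be done
None
```

The four brown mushrooms are graded and stand upright on their pads, largest in black, second in blue, third in white and smallest in cardboard-brown; nothing else was moved, and the job was handed in at about 24 s.

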